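# Load the lock barrels and throw the keeper

### The job

Two of the four lock barrels are still standing on the wooden riser: lower each of them gently, upright, to the bottom of its own empty cell of the divided crate, so that every cell holds one barrel. Then swing the crate's flat steel keeper lever over the barrels until it is fully home in the marked notch at the near rim. Do not drop or tip over any barrel, and leave the luggage wheel, cam plates and pry bar where they are.

Things in the scene. Friction and masses are not known exactly. Their poses are not given: they have to be found in the camera images.
- barrel_a: upright aluminium lock barrel, round, 100 mm tall, about 0.3 kg: body 46 mm across up to 65 mm, above it a head 34 mm across and 35 mm tall to grip; brass key plug on top. Four alike; two stand in the crate and two on the riser, any of them. Origin: centre of its underside; z up along its axis.
- barrel_b: upright aluminium lock barrel, round, 100 mm tall, about 0.3 kg: body 46 mm across up to 65 mm, above it a head 34 mm across and 35 mm tall to grip; brass key plug on top. Four alike; two stand in the crate and two on the riser, any of them. Origin: centre of its underside; z up along its axis.
- barrel_c: upright aluminium lock barrel, round, 100 mm tall, about 0.3 kg: body 46 mm across up to 65 mm, above it a head 34 mm across and 35 mm tall to grip; brass key plug on top. Four alike; two stand in the crate and two on the riser, any of them. Origin: centre of its underside; z up along its axis.
- barrel_d: upright aluminium lock barrel, round, 100 mm tall, about 0.3 kg: body 46 mm across up to 65 mm, above it a head 34 mm across and 35 mm tall to grip; brass key plug on top. Four alike; two stand in the crate and two on the riser, any of them. Origin: centre of its underside; z up along its axis.
- crate: fixed plywood crate, 140 x 140 mm, 2 x 2 cells, walls and dividers 4 mm, on a steel carriage on the slide rail (it does not slide). A thin paper card lies in each empty cell: leave it. Origin: under the crate's centre, 18 mm above the desk; cell floors 24 mm, wall tops 80 mm above it. z up; -x: near side (to the robot) with the notch; +x: far side with the keeper's pivot post.
- cell0 (a point): centre of the floor of the crate's cell on its -x, -y side (crate frame); cell 64 x 64 mm inside, 56 mm deep; the floor is about 42 mm above the desk. Axes as the crate's.
- cell1 (a point): centre of the floor of the crate's cell on its -x, +y side (crate frame); cell 64 x 64 mm inside, 56 mm deep; the floor is about 42 mm above the desk. Axes as the crate's.
- cell2 (a point): centre of the floor of the crate's cell on its +x, -y side (crate frame); cell 64 x 64 mm inside, 56 mm deep; the floor is about 42 mm above the desk. Axes as the crate's.
- cell3 (a point): centre of the floor of the crate's cell on its +x, +y side (crate frame); cell 64 x 64 mm inside, 56 mm deep; the floor is about 42 mm above the desk. Axes as the crate's.
- keeper (a joint): angle of the keeper lever about its upright pivot, rad: 0 = fully home in the notch (hard stop), lying across the crate's middle from the pivot to the crate's -x; grows as it swings level over the crate's +y side (pi/2: along +y), up to 1.9. Friction about 1 N at the knob; stays where left. Starts swung clear at 1.4 to 1.65.
- keeper_knob (a point): top centre of the keeper's round black upright knob, 26 mm across, 45 mm tall, 205 mm from the pivot. The lever is a flat steel bar 8 mm thick, its top face 45 mm below this point, its underside 8 mm above the tops of seated barrels; 52 mm wide over the cells, 24 mm near the knob. Axes turn with the lever: x points from knob to pivot.
- keeper_pivot (a point): pivot axis of the keeper, on a steel post 105 mm to +x of the crate's centre; this point is 4 mm above the bar's top face. Hub 40 mm across, 16 mm tall.
- notch (a point): the notch on a dark bracket at the middle of the crate's near (-x) rim, white mark below it; the bar's narrow part lies in it when home, against a stop lug on its -y side (9 mm higher than the bar's top). 182 mm from the pivot, 23 mm before the knob; this point is the middle of the bar's thickness.
- riser: fixed dark wooden block, 230 (x) x 100 (y) x 42 mm high, to the right of the crate; two barrels stand on it, 100 to 155 mm apart. Origin: centre of its underside.
- wheel: blue luggage wheel lying flat, 64 mm across, 26 mm high: leave alone. Origin: centre of its underside.
- cam_1: flat brass cam plate, 96 x 48 x 6 mm: leave alone. Origin on its underside, x along its length.
- cam_2: another brass cam plate, 96 x 48 x 6 mm: leave alone. Origin on its underside, x along its length.
- pry_bar: black iron pry bar lying flat, 196 mm long (x), up to 30 mm wide and 28 mm high: leave alone. Origin: centre of its underside.
Not all that is in view belongs to the job. What is shaped like the barrel_c but orange or red is not meant.

How it is judged:
By the outcome, as a careful person would: the job done as asked, in the order asked, and still so for the second after the job is handed in, with the robot touching nothing.
It also fails if it takes over 64 s, if anything falls off the work surface, if the arm or the gripper's body presses on something with over 40 N, if the wrist force passes 120 N, or if a joint passes its speed limit or range.

### The arm

A 6-joint arm with a two-finger parallel gripper is mounted at the origin on the work surface. World frame = base frame: x ahead of the robot, y to its left, z up, the work surface at z = 0. Lengths are in m, angles in rad, forces in N, time in s.
With the tool pointing down it reaches from about 0.325 to 0.775 m from the base axis. Payload 5.5 kg.
Tool frame: the origin (TCP) lies on the mounting face of the last link; the fingertips stand 173 mm ahead of it and the grasp point (between the pads) lies 155 mm ahead of it; z points along the fingers, y is the line along which they close (so a half turn about z gives the same grasp; the last joint's range is limited). The gripper opens to 85 mm and grips with 20 to 120 N. Pads are 22 mm wide; open, the fingers measure 114 mm over their backs; the gripper's body (76 mm by 85 mm) begins 54 mm behind the grasp point. The pads swing forward as they close: fully open they stand 13 mm farther back than shut.
Start: joints at [-1.352, 0.091, 1.231, -0, 1.82, -0.057], TCP at [0.163, -0.577, 0.405] pointing down, gripper open.
Joint ranges: [-2.87, 2.87], [-0.86, 2.18], [0.17, 2.46], [-1.51, 4.65], [0.06, 2.69], [-2.65, 2.65]. Speed limits (rad/s): [2.57, 2.57, 3.01, 3.14, 3.14, 3.14].

### API

Orientations are given as a unit quaternion [x, y, z, w].
In Python, from bench import manip gives the robot as it stands.
- The arm moves only by the tool servo_tool, never from a script. Its argument "series" is a list of rows, each a list of 5 numbers: the opening, from 0 (shut) to 1 (fully open), then the shift along the world's x, y, z as a fraction of full scale, then the turn about the world's z as a fraction of full scale. In form: [[claw, dx, dy, dz, roll], ...]. A call has 1 to 10 rows; each row shifts and turns the commanded pose from where the row before left it; what a row does not reach is not made up. Full scale, the value 1, is 0.3 m for a shift and pi/2 rad for a turn. A row lasts 1/10 s, in which the tool goes at most 50 mm and 8.59 degrees, less where a joint would pass 70% of its speed; a pose out of reach is approached as far as the arm can. A call with a number of a shift or a turn outside -1 to 1 is refused whole. A call with a gripper value outside its range is refused whole. The fingers move at their own pace and stop on an object; "force" is the grip in N (left out, the last holds). Time passes only in rows, so rows that do not move let the fingers close. It gives the time, the measured TCP pose, the force, the opening and the grip force at its end, in the units of the state.
- manip.get_state(): the state, without advancing time (a new reading comes with each control period).
- manip.snapshot(name): name is "scene" or "top" or "wrist"; returns (picture, depth): 400x640x3 uint8, red, green, blue; 400x640 float32, m along the optical axis (not along the pixel's ray), 0 where there is no reading.
- manip.camera_params(name): a dict with "vertical_fov" (degrees; the focal length in pixels is half the picture's height over the tangent of half this angle, whatever the lens; pixels are square), "cx", "cy" (the principal point, pixels), "k1" (the pictures are not rectified: a ray, as slopes to the right and down, at radius r is drawn at 1 + k1 r^2 times it, then the intrinsics apply), "extrinsics" (4x4, takes a point from camera to world coordinates); the wrist camera has in their place "hand_eye" (4x4, takes a point from camera to tool coordinates, whose origin is the TCP and whose axes are the flange's). Camera axes: x right, y down, z forward; pixel columns grow to the right and rows downward; lengths in m; the calibration is good to about 2 mm. A picture is of the moment at which its call begins: read the wrist's pose just before it. camera_params takes no time and is no camera call.
- manip.job_done(): hands the job in; it is judged then, once.
The state is a dict: "time_s": time; "joints": joint angles; "joint_vel": joint speeds; "joint_efforts": joint torques, N m; "eef_pos": TCP position; "orientation": TCP orientation; "ft_force": force on the tool from outside, world axes, zero at the start; "moment": the same for the moment, N m; "finger_gap": opening from 0.0 (shut) to 1.0 (fully open); "gripper_force": force on a finger pad.
Only numpy, scipy, OpenCV 4.12 (cv2) and the standard library are available. Lean on these libraries where they do the work, as an engineer would, in place of code of your own. Each camera call takes 0.05 s, during which the arm holds its last target. There are 200 camera calls.

## Working session

There is one attempt and no reset: what is moved stays moved. The work goes in short steps, Python scripts to look and compute and a tool call to move; the robot and the scene stay as the last step left them, time stands still between calls to the robot, and variables do not carry over. Pictures are saved under pics/ and viewed, at most 10 in all, crops included, and the job is handed in when it is done.

Besides the shell and the picture viewer there is one more tool, called after "Emit:" by a JSON object that holds its "name" and its "arguments". servo_tool: Moves the arm, as the interface text tells. Its arguments: {"type":"object","properties":{"series":{"type":"array","items":{"type":"array","items":{"type":"number"}}},"force":{"type":"number"}},"required":["series"]}

```bash
mkdir -p pics
cat > h.py <<'E'
from bench import manip
import numpy as np, cv2
from scipy.spatial.transform import Rotation as R
def snap(n):
    s=manip.get_state(); im,d=manip.snapshot(n); p=manip.camera_params(n)
    if 'hand_eye' in p:
        T=np.eye(4);T[:3,:3]=R.from_quat(s['orientation']).as_matrix();T[:3,3]=s['eef_pos'];E=T@np.array(p['hand_eye'])
    else: E=np.array(p['extrinsics'])
    f=200/np.tan(np.radians(p['vertical_fov'])/2)
    return im,d,dict(E=E,f=f,cx=p['cx'],cy=p['cy'],k1=p['k1'])
def slopes(c,uv):
    uv=np.atleast_2d(np.array(uv,float)); K=np.array([[c['f'],0,c['cx']],[0,c['f'],c['cy']],[0,0,1.]])
    return cv2.undistortPoints(uv[:,None],K,np.array([c['k1'],0,0,0.]))[:,0]
def rays(c,uv):
    s=slopes(c,uv); d=np.c_[s,np.ones(len(s))]@c['E'][:3,:3].T
    return c['E'][:3,3],d
def onplane(c,uv,z):
    o,d=rays(c,uv); return o+d*((z-o[2])/d[:,2])[:,None]
def cloud(c,d):
    v,u=np.mgrid[:400,:640]; s=slopes(c,np.c_[u.ravel(),v.ravel()]); z=d.ravel()
    P=np.c_[s*z[:,None],z]@c['E'][:3,:3].T+c['E'][:3,3]; P[z==0]=np.nan
    return P.reshape(400,640,3)
def save(n,im): cv2.imwrite('pics/'+n+'.png',im[...,::-1])
E
python3 - <<'E'
from h import *
import pickle
o={}
for n in('scene','top','wrist'):
    o[n]=snap(n); c=o[n][2]; print(n,c['E'].round(3).tolist(),round(c['f'],1),c['k1'],(o[n][1]>0).mean())
pickle.dump(o,open('s0.pkl','wb'))
save('top',o['top'][0]); save('scene',o['scene'][0])
print(manip.get_state())
E
```

```text
scene [[0.866, 0.39, -0.314, 0.881], [0.5, -0.68, 0.536, -0.53], [-0.004, -0.621, -0.784, 0.954], [0.0, 0.0, 0.0, 1.0]] 379.3 0.02780463607782719 0.99586328125
top [[-0.013, -0.989, 0.148, 0.396], [-1.0, 0.013, -0.001, 0.02], [-0.001, -0.148, -0.989, 1.316], [0.0, 0.0, 0.0, 1.0]] 477.6 -0.08919167542703993 0.996
wrist [[0.272, -0.909, -0.316, 0.245], [-0.962, -0.257, -0.088, -0.555], [-0.001, 0.328, -0.945, 0.374], [0.0, 0.0, 0.0, 1.0]] 338.5 -0.05388670299918516 0.99590625
{'time_s': 0.15, 'joints': array([-1.35169140e+00,  9.17307762e-02,  1.23159697e+00,  2.80710895e-05,
        1.81981471e+00, -5.66955275e-02]), 'joint_vel': array([-8.09158134e-04, -2.23051712e-03, -4.51089856e-03,  3.14512720e-04,
        1.85373622e-04,  2.22107016e-05]), 'joint_efforts': array([-1.14370949e-03, -4.59371138e+01, -4.18526995e+01, -2.50487146e-04,
        9.59219411e-03, -3.58587306e-05]), 'eef_pos': array([ 0.16340807, -0.57737905,  0.4037905 ]), 'orientation': array([ 9.90506050e-01,  1.37466955e-01, -4.92959572e-05, -7.73450425e-04]), 'ft_force': array([-0.48667978, -0.0146879 ,  0.37178498]), 'moment': array([-0.00514822, -0.00600366,  0.01699709]), 'gripper_force': 0.0, 'finger_gap': 1.004333703879783}
```

View pics/top.png

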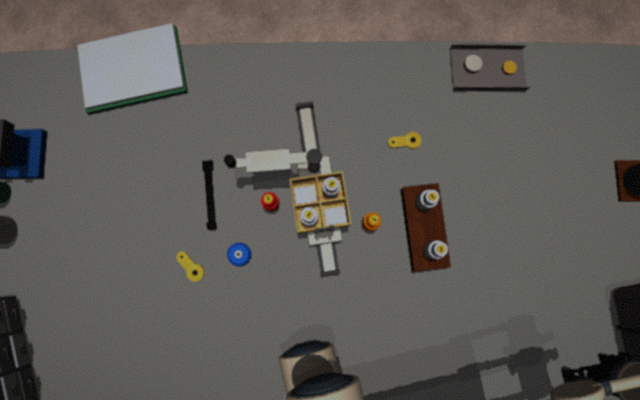

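View pics/scene.png

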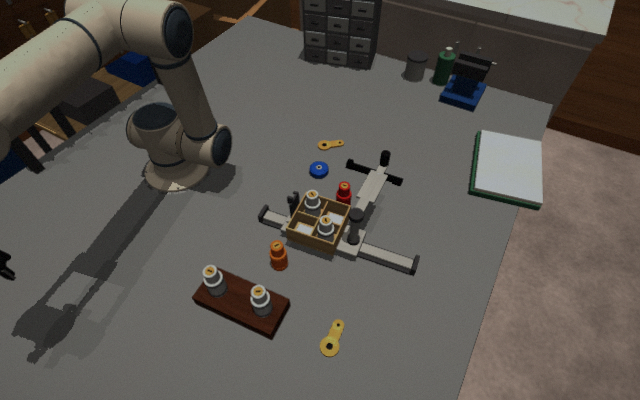

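The top view shows riser barrels at about (429,199) and (437,250). The crate is at (320,203), with barrels in cell2 (331,186) and cell1 (309,216), so cells 3 (305,192) and 0 (335,215) are empty. The keeper runs from (314,158) to its knob at (230,160), and the decoys are at (372,221) and (270,201).

Run:
```python
from h import *
import pickle
o=pickle.load(open('s0.pkl','rb'))
def tri(c1,p1,c2,p2):
    A=[];b=[]
    for c,p in((c1,p1),(c2,p2)):
        O,d=rays(c,[p]);d=d[0]/np.linalg.norm(d);M=np.eye(3)-np.outer(d,d);A.append(M);b.append(M@O)
    X=np.linalg.lstsq(np.vstack(A),np.hstack(b),rcond=None)[0]
    return X, np.linalg.norm(A[0]@X-b[0])
# brass blobs in both views, matched by ray gap
B={}
for n in('top','scene'):
    im,d,c=o[n];hsv=cv2.cvtColor(im,cv2.COLOR_RGB2HSV)
    m=cv2.inRange(hsv,(12,90,90),(32,255,255));P=cloud(c,d)
    z=P[...,2];m[~((z>.12)&(z<.16))]=0
    k,l,s,ce=cv2.connectedComponentsWithStats(m)
    B[n]=[ce[i] for i in range(1,k) if s[i,4]>=8]
    print(n,[(ce[i].round(1).tolist(),int(s[i,4]),onplane(c,[ce[i]],.142)[0].round(4).tolist()) for i in range(1,k) if s[i,4]>=8])
for a in B['top']:
    for b in B['scene']:
        X,g=tri(o['top'][2],a,o['scene'][2],b)
        if g<.004 and .1<X[2]<.18: print('brass',a.round(),X.round(4),round(g,4))
# cluster by heights top cam / scene cam
for n in('top','scene'):
    im,d,c=o[n];P=cloud(c,d)
    ok=(P[...,0]>.25)&(P[...,0]<.8)&(abs(P[...,1])<.4)
    for nm,lo,hi in(('head',.134,.149),('walls',.09,.104),('bar',.151,.168),('knob',.193,.212),('riser',.036,.048)):
        m=(ok&(P[...,2]>lo)&(P[...,2]<hi)).astype(np.uint8)
        k,l,s,ce=cv2.connectedComponentsWithStats(m)
        for i in range(1,k):
            if s[i,4]<15: continue
            Q=P[l==i].astype(np.float32);r=cv2.minAreaRect(Q[:,:2].copy());e,_=cv2.minEnclosingCircle(Q[:,:2].copy())
            print(n,nm,s[i,4],'c',np.round(r[0],4),'sz',np.round(r[1],3),'ang',round(r[2],1),'z',np.median(Q[:,2]).round(4))
for n,x0,y0,x1,y1 in(('top',220,130,460,280),):
    save('topc',cv2.resize(o[n][0][y0:y1,x0:x1],None,fx=3.3,fy=3.3,interpolation=cv2.INTER_CUBIC))
```

```text
top [([331.4, 183.3], 49, [0.5977, -0.0276, 0.142]), ([432.3, 196.2], 50, [0.5619, -0.279, 0.142]), ([308.4, 214.2], 48, [0.521, 0.0307, 0.142]), ([440.7, 248.7], 52, [0.431, -0.2938, 0.142])]
scene [([311.8, 193.7], 34, [0.521, 0.0338, 0.142]), ([325.5, 219.9], 37, [0.598, -0.0248, 0.142]), ([209.1, 270.5], 50, [0.4305, -0.2911, 0.142]), ([257.8, 290.8], 60, [0.5617, -0.2757, 0.142])]
brass [331. 183.] [ 0.5981 -0.0269  0.1443] 0.001
brass [432. 196.] [ 0.5622 -0.2774  0.1453] 0.001
brass [308. 214.] [0.5215 0.0313 0.1446] 0.001
brass [441. 249.] [ 0.4315 -0.2925  0.1448] 0.0008
top head 148 c [ 0.598  -0.0266] sz [0.03  0.033] ang 88.8 z 0.1419
top head 153 c [ 0.5622 -0.2789] sz [0.033 0.033] ang 31.0 z 0.142
top head 146 c [0.5207 0.0318] sz [0.03  0.032] ang 89.3 z 0.1418
top head 26 c [ 0.4864 -0.0063] sz [0.006 0.027] ang 7.1 z 0.1445
top head 149 c [ 0.4301 -0.2927] sz [0.031 0.033] ang 56.5 z 0.1421
top walls 355 c [0.5604 0.0026] sz [0.141 0.14 ] ang 7.7 z 0.0971
top walls 135 c [0.5682 0.1365] sz [0.032 0.033] ang 45.2 z 0.0992
top walls 23 c [ 0.5472 -0.2701] sz [0.039 0.
[... 1778 characters left out ...]
53.4 z 0.0985
scene bar 943 c [0.658  0.1106] sz [0.052 0.225] ang 3.7 z 0.1586
scene bar 28 c [ 0.4866 -0.024 ] sz [0.014 0.009] ang 38.8 z 0.1598
scene knob 65 c [0.6511 0.2213] sz [0.024 0.023] ang 87.7 z 0.202
scene riser 17 c [0.5857 0.1267] sz [0.027 0.006] ang 52.8 z 0.044
scene riser 145 c [0.5803 0.0595] sz [0.052 0.034] ang 8.0 z 0.0433
scene riser 62 c [ 0.4639 -0.0239] sz [0.013 0.06 ] ang 13.7 z 0.0382
scene riser 170 c [ 0.5212 -0.0168] sz [0.051 0.033] ang 6.1 z 0.0431
scene riser 469 c [ 0.6274 -0.0205] sz [0.196 0.106] ang 54.3 z 0.0391
scene riser 34 c [ 0.5204 -0.1468] sz [0.042 0.014] ang 32.0 z 0.0417
scene riser 2484 c [ 0.4956 -0.282 ] sz [0.232 0.103] ang 5.3 z 0.0419
```

View pics/topc.png

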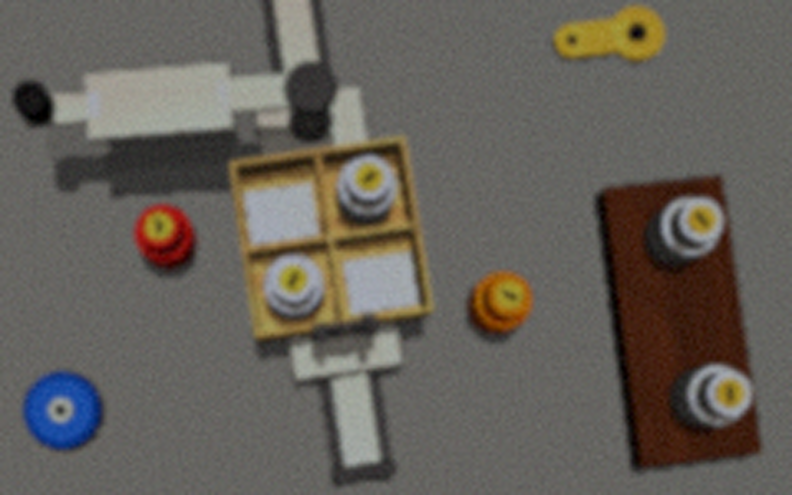

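Both views agree to about 2 mm. The crate centre is (0.560, 0.003) with yaw 7.8°, and the riser barrels are at (0.431, -0.2925) and (0.562, -0.2775) with tops at z 0.142. The keeper angle is about 1.64. Next I move above the near riser barrel, turning so the fingers close along crate y.

Emit:
{"name": "servo_tool", "arguments": {"series": [[0.7,0.089,0.095,0,-0.009],[0.7,0.089,0.095,0,-0.009],[0.7,0.089,0.095,0,-0.009],[0.7,0.089,0.095,0,-0.009],[0.7,0.089,0.095,0,-0.009],[0.7,0.089,0.095,0,-0.009],[0.7,0.089,0.095,0,-0.009],[0.7,0.089,0.095,0,-0.009],[0.7,0.089,0.095,0,-0.009],[0.7,0.089,0.095,0,-0.009]], "force": 40}}

```text
time_s: 1.15
eef_pos: [0.4312, -0.291, 0.4044]
orientation: [0.998, 0.067, -0.0, -0.0]
ft_force: [0.8, -0.7, 0.6]
finger_gap: 0.697
gripper_force: 0.0
```

Emit:
{"name": "servo_tool", "arguments": {"series": [[0.7,0,0,0,0],[0.7,0,0,0,0]]}}

```text
time_s: 1.35
eef_pos: [0.4308, -0.2918, 0.4043]
orientation: [0.998, 0.068, -0.0, -0.0]
ft_force: [-0.8, -0.1, -1.1]
finger_gap: 0.701
gripper_force: 0.0
```

```bash
cat > w.py <<'E'
from h import *
import sys
s=manip.get_state();im,d,c=snap('wrist');save(sys.argv[1],im);P=cloud(c,d)
print(s['eef_pos'].round(4),R.from_quat(s['orientation']).as_euler('xyz',degrees=True).round(2),s['finger_gap'])
hsv=cv2.cvtColor(im,cv2.COLOR_RGB2HSV);m=cv2.inRange(hsv,(12,90,90),(32,255,255))
k,l,t,ce=cv2.connectedComponentsWithStats(m)
for i in range(1,k):
    if t[i,4]>30: print('brass',ce[i].round(),t[i,4],onplane(c,[ce[i]],.142)[0].round(4),np.nanmedian(P[l==i],0).round(4))
m=((P[...,2]>.137)&(P[...,2]<.147)).astype(np.uint8)
k,l,t,ce=cv2.connectedComponentsWithStats(m)
for i in range(1,k):
    if t[i,4]>100:
        Q=P[l==i];e,r=cv2.minEnclosingCircle(Q[:,:2].astype(np.float32).copy());print('top',np.round(e,4),round(r,4),np.median(Q[:,2]).round(4))
E
python3 w.py w1
```

```text
[ 0.4308 -0.2918  0.4043] [-1.7999e+02  5.0000e-02  7.8300e+00] 0.700741176134194
brass [34. 41.] 1455 [ 0.5195 -0.0928  0.142 ] [ 0.5182 -0.0276  0.0851]
brass [322.  10.] 610 [ 0.559  -0.2777  0.142 ] [ 0.5588 -0.2777  0.1434]
brass [149.  64.] 3323 [ 0.5135 -0.1706  0.142 ] [ 0.5145 -0.144   0.0891]
brass [318. 206.] 594 [ 0.4315 -0.2926  0.142 ] [ 0.4319 -0.2924  0.1433]
top [ 0.5619 -0.2774] 0.0169 0.143
top [ 0.4318 -0.2927] 0.0171 0.1429
```

The wrist view confirms both barrels (z 0.143, within 1 mm). Descending to grip.

Emit:
{"name": "servo_tool", "arguments": {"series": [[0.7,0.003,-0.003,-0.07,0],[0.7,0,0,-0.08,0],[0.7,0,0,-0.08,0],[0.7,0,0,-0.08,0],[0.7,0,0,-0.06,0],[0.7,0,0,-0.03,0],[0.7,0,0,0,0],[0.3,0,0,0,0],[0.1,0,0,0,0],[0.1,0,0,0,0]]}}

```text
time_s: 2.4
eef_pos: [0.4314, -0.2934, 0.2863]
orientation: [0.998, 0.067, 0.001, 0.001]
ft_force: [-1.8, 0.4, 2.4]
finger_gap: 0.376
gripper_force: 39.7
```

Emit:
{"name": "servo_tool", "arguments": {"series": [[0.1,0,0,0,0],[0.1,0,0,0,0],[0.1,0,0,0,0]]}}

```text
time_s: 2.7
eef_pos: [0.4315, -0.2933, 0.2863]
orientation: [0.998, 0.067, 0.001, 0.001]
ft_force: [-1.4, 0.8, 5.7]
finger_gap: 0.377
gripper_force: 39.9
```

Emit:
{"name": "servo_tool", "arguments": {"series": [[0.1,0,0,0.02,0],[0.1,0,0,0.04,0],[0.1,0,0,0.08,0],[0.1,0,0,0.1,0],[0.1,0,0,0.1,0],[0.1,0,0,0.08,0],[0.1,0,0,0.04,0],[0.1,0,0,0,0]]}}

```text
time_s: 3.5
eef_pos: [0.4313, -0.2932, 0.4247]
orientation: [0.998, 0.067, 0.001, 0.001]
ft_force: [1.0, 0.2, -4.0]
finger_gap: 0.379
gripper_force: 40.5
```

Emit:
{"name": "servo_tool", "arguments": {"series": [[0.1,0.017,0.043,0,0],[0.1,0.033,0.086,0,0],[0.1,0.037,0.096,0,0],[0.1,0.04,0.103,0,0],[0.1,0.04,0.103,0,0],[0.1,0.04,0.103,0,0],[0.1,0.04,0.103,0,0],[0.1,0.04,0.103,0,0],[0.1,0.03,0.077,0,0],[0.1,0.015,0.04,0,0]]}}

```text
time_s: 4.5
eef_pos: [0.5313, -0.0336, 0.4203]
orientation: [0.998, 0.069, -0.002, -0.001]
ft_force: [-0.3, 1.1, -4.3]
finger_gap: 0.378
gripper_force: 40.6
```

Emit:
{"name": "servo_tool", "arguments": {"series": [[0.1,0,0,0,0],[0.1,0,0,0,0],[0.1,0,0,0,0]]}}

```text
time_s: 4.8
eef_pos: [0.5307, -0.037, 0.4223]
orientation: [0.998, 0.067, -0.0, 0.0]
ft_force: [0.1, 0.0, -4.5]
finger_gap: 0.378
gripper_force: 40.7
```

```bash
python3 w.py w2
python3 - <<'E'
from h import *
# crate wall tops and floor card from the wrist view and top
for n in('wrist','top'):
    im,d,c=snap(n);P=cloud(c,d)
    m=((P[...,2]>.092)&(P[...,2]<.104)&(P[...,0]>.46)&(P[...,0]<.66)&(abs(P[...,1])<.1))
    Q=P[m][:,:2].astype(np.float32);r=cv2.minAreaRect(Q);print(n,m.sum(),r,np.median(P[m][:,2]))
    m=((P[...,2]>.038)&(P[...,2]<.05)&(abs(P[...,0]-.531)<.05)&(abs(P[...,1]+.036)<.05))
    if m.sum()>50:
        r=cv2.minAreaRect(P[m][:,:2].astype(np.float32));print(' floor0',m.sum(),r,np.median(P[m][:,2]))
E
```

```text
[ 0.5307 -0.037   0.4223] [1.7998e+02 5.0000e-02 7.6300e+00] 0.37781269019015973
brass [548.   5.] 697 [ 0.6888 -0.1747  0.142 ] [ 0.7285 -0.26    0.0068]
brass [278. 121.] 9860 [ 0.586  -0.0013  0.142 ] [0.5695 0.0047 0.0646]
brass [313. 108.] 679 [ 0.598 -0.026  0.142] [ 0.5982 -0.026   0.1433]
brass [120. 116.] 523 [0.5755 0.114  0.142 ] [0.5691 0.1366 0.1012]
brass [407. 201.] 2480 [ 0.5376 -0.1076  0.142 ] [ 0.5195 -0.1268  0.0791]
brass [343. 192.] 44 [ 0.5387 -0.0569  0.142 ] [ 0.5076 -0.0695  0.0431]
brass [227. 199.] 548 [0.5212 0.0322 0.142 ] [0.5217 0.0317 0.1432]
brass [614. 199.] 443 [ 0.5622 -0.2784  0.142 ] [ 0.5625 -0.2769  0.1434]
brass [ 14. 234.] 901 [0.4656 0.2142 0.142 ] [0.3849 0.3453 0.0063]
brass [259. 217.] 231 [0.5089 0.006  0.142 ] [0.4905 0.0112 0.0985]
brass [318. 308.] 1796 [ 0.4298 -0.0515  0.142 ] [ 0.5312 -0.0376  0.2794]
top [ 0.598  -0.0262] 0.0169 0.1429
top [0.5215 0.032 ] 0.0174 0.1429
top [ 0.5627 -0.2767] 0.018 0.1429
top [0.4857 0.005 ] 0.0131 0.1449
wrist 3583 ((0.5736048221588135, 0.004926495254039764), (0.17145459353923798, 0.14109309017658234), 7.695441246032715) 0.09849078919903764
 floor0 3577 ((0.5400317311286926, -0.023405738174915314), (0.08689869195222855, 0.08649583905935287), 7.526456832885742) 0.04313133054402679
top 189 ((0.5560762286186218, 0.00204642117023468), (0.148064985871315, 0.139858216047287), 7.835209846496582) 0.09757730881250404
 floor0 291 ((0.5112371444702148, -0.0318170040845871), (0.07802324742078781, 0.06668947637081146), 81.007080078125) 0.04212800820897877
```

View pics/w2.png

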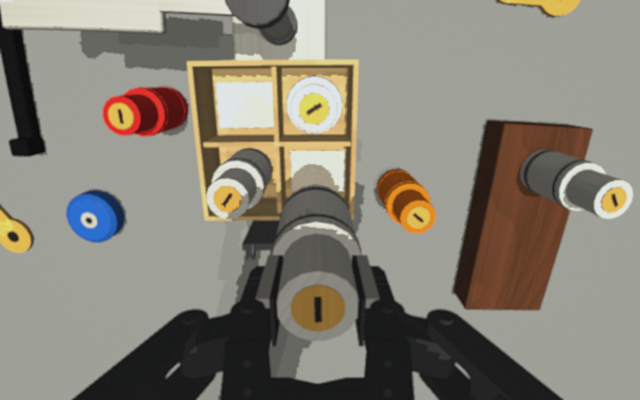

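The wrist view shows the held barrel upright at (318,308), the empty cell0 at (318,170), and the neighbouring barrels at (313,105) and (227,199). I'll shift 1.5 mm in +y and lower.

Emit:
{"name": "servo_tool", "arguments": {"series": [[0.1,0.001,0.005,-0.02,0],[0.1,0,0,-0.05,0],[0.1,0,0,-0.07,0],[0.1,0,0,-0.07,0],[0.1,0,0,-0.07,0],[0.1,0,0,-0.06,0],[0.1,0,0,-0.04,0],[0.1,0,0,-0.02,0],[0.1,0,0,-0.01,0],[0.1,0,0,0,0]]}}

```text
time_s: 5.95
eef_pos: [0.5312, -0.0346, 0.2999]
orientation: [0.998, 0.067, 0.0, 0.0]
ft_force: [0.2, 0.2, -4.2]
finger_gap: 0.377
gripper_force: 40.7
```

Emit:
{"name": "servo_tool", "arguments": {"series": [[0.1,0,0,-0.01,0],[0.1,0,0,-0.01,0],[0.1,0,0,0,0]]}}

```text
time_s: 6.25
eef_pos: [0.5312, -0.0346, 0.2935]
orientation: [0.998, 0.067, -0.0, -0.0]
ft_force: [0.5, 1.3, -3.8]
finger_gap: 0.377
gripper_force: 40.7
```

Emit:
{"name": "servo_tool", "arguments": {"series": [[0.1,0,0,-0.005,0],[0.1,0,0,-0.005,0],[0.1,0,0,-0.004,0],[0.1,0,0,-0.004,0],[0.1,0,0,0,0]]}}

```text
time_s: 6.75
eef_pos: [0.5311, -0.0346, 0.288]
orientation: [0.998, 0.067, -0.0, -0.0]
ft_force: [0.6, -0.5, -3.4]
finger_gap: 0.375
gripper_force: 40.7
```

Emit:
{"name": "servo_tool", "arguments": {"series": [[0.1,0,0,-0.003,0],[0.1,0,0,-0.003,0],[0.1,0,0,0,0]]}}

```text
time_s: 7.05
eef_pos: [0.5312, -0.0346, 0.2865]
orientation: [0.998, 0.067, 0.0, -0.0]
ft_force: [0.2, -0.1, -4.3]
finger_gap: 0.377
gripper_force: 40.9
```

Emit:
{"name": "servo_tool", "arguments": {"series": [[0.1,0,0,-0.003,0],[0.1,0,0,-0.003,0],[0.1,0,0,0,0]]}}

```text
time_s: 7.35
eef_pos: [0.5313, -0.0345, 0.2864]
orientation: [0.998, 0.067, 0.001, 0.0]
ft_force: [-2.4, 1.5, 5.1]
finger_gap: 0.378
gripper_force: 41.6
```

It is seated (contact force 5 N). Releasing and lifting.

Emit:
{"name": "servo_tool", "arguments": {"series": [[0.42,0,0,0,0],[0.48,0,0,0,0],[0.58,0,0,0,0],[0.62,0,0,0,0],[0.62,0,0,0.03,0],[0.62,0,0,0.06,0],[0.62,0,0,0.1,0],[0.62,0,0,0.12,0],[0.62,0,0,0.1,0],[0.62,0,0,0.05,0]]}}

```text
time_s: 8.35
eef_pos: [0.5309, -0.0346, 0.4272]
orientation: [0.998, 0.067, 0.003, 0.001]
ft_force: [-0.4, -0.1, -0.0]
finger_gap: 0.618
gripper_force: 0.0
```

Emit:
{"name": "servo_tool", "arguments": {"series": [[0.7,0.01,-0.08,0,0],[0.7,0.01,-0.12,0,0],[0.7,0.015,-0.12,0,0],[0.7,0.015,-0.12,0,0],[0.7,0.015,-0.12,0,0],[0.7,0.015,-0.12,0,0],[0.7,0.015,-0.08,0,0],[0.7,0.008,-0.05,0,0],[0.7,0,0,0,0],[0.7,0,0,0,0]]}}

```text
time_s: 9.35
eef_pos: [0.5621, -0.2771, 0.4229]
orientation: [0.998, 0.067, 0.0, -0.0]
ft_force: [0.9, -0.5, 0.6]
finger_gap: 0.698
gripper_force: 0.0
```

```bash
python3 w.py w3
```

```text
[ 0.5621 -0.2771  0.4229] [-1.7997e+02 -1.0000e-02  7.7200e+00] 0.6980570150284598
brass [328.   4.] 297 [ 0.6982 -0.2663  0.142 ] [ 0.7264 -0.2667  0.0069]
brass [ 54. 147.] 4004 [ 0.5765 -0.0708  0.142 ] [ 0.5601 -0.0247  0.0904]
brass [  3. 115.] 154 [ 0.597  -0.0319  0.142 ] [ 0.5971 -0.0328  0.1432]
brass [177. 201.] 2709 [ 0.5458 -0.1678  0.142 ] [ 0.5208 -0.143   0.0732]
brass [ 16. 196.] 444 [ 0.5312 -0.033   0.142 ] [ 0.5318 -0.0344  0.1432]
brass [317. 199.] 519 [ 0.5622 -0.2774  0.142 ] [ 0.5627 -0.2774  0.1433]
top [ 0.5983 -0.0303] 0.0167 0.1423
top [ 0.5316 -0.0342] 0.0178 0.1426
top [ 0.5625 -0.2775] 0.0172 0.1429
top [ 0.4895 -0.0203] 0.0131 0.1436
```

Emit:
{"name": "servo_tool", "arguments": {"series": [[0.7,0.001,-0.001,-0.07,0],[0.7,0,0,-0.09,0],[0.7,0,0,-0.09,0],[0.7,0,0,-0.09,0],[0.7,0,0,-0.07,0],[0.7,0,0,-0.04,0],[0.7,0,0,-0.01,0],[0.7,0,0,0,0],[0.3,0,0,0,0],[0.1,0,0,0,0]]}}

```text
time_s: 10.4
eef_pos: [0.5627, -0.2779, 0.2866]
orientation: [0.998, 0.067, 0.001, 0.001]
ft_force: [-1.4, 7.1, 8.2]
finger_gap: 0.381
gripper_force: 40.3
```

Emit:
{"name": "servo_tool", "arguments": {"series": [[0.1,0,0,0,0],[0.1,0,0,0,0],[0.1,0,0,0,0],[0.1,0,0,0,0]]}}

```text
time_s: 10.8
eef_pos: [0.5626, -0.2779, 0.2866]
orientation: [0.998, 0.067, 0.001, 0.001]
ft_force: [-0.3, 2.1, 5.5]
finger_gap: 0.379
gripper_force: 39.5
```

Emit:
{"name": "servo_tool", "arguments": {"series": [[0.1,0,0,0.02,0],[0.1,0,0,0.04,0],[0.1,0,0,0.08,0],[0.1,0,0,0.1,0],[0.1,0,0,0.1,0],[0.1,0,0,0.08,0],[0.1,0,0,0.05,0],[0.1,0,0,0,0]]}}

```text
time_s: 11.6
eef_pos: [0.5622, -0.278, 0.4294]
orientation: [0.998, 0.067, 0.002, 0.002]
ft_force: [0.0, 0.1, -2.2]
finger_gap: 0.378
gripper_force: 40.0
```

Emit:
{"name": "servo_tool", "arguments": {"series": [[0.1,0.005,0.05,0,0],[0.1,0.009,0.1,0,0],[0.1,0.01,0.125,0,0],[0.1,0.01,0.125,0,0],[0.1,0.01,0.125,0,0],[0.1,0.01,0.125,0,0],[0.1,0.01,0.125,0,0],[0.1,0.01,0.125,0,0],[0.1,0.01,0.1,0,0],[0.1,0.006,0.063,0,0]]}}

```text
time_s: 12.6
eef_pos: [0.589, 0.0442, 0.4236]
orientation: [0.998, 0.069, -0.002, -0.001]
ft_force: [-1.3, -0.3, -2.4]
finger_gap: 0.378
gripper_force: 40.1
```

Emit:
{"name": "servo_tool", "arguments": {"series": [[0.1,0,0,0,0],[0.1,0,0,0,0],[0.1,0,0,0,0]]}}

```text
time_s: 12.9
eef_pos: [0.5893, 0.0405, 0.4248]
orientation: [0.998, 0.067, -0.001, 0.0]
ft_force: [0.5, -0.6, -2.8]
finger_gap: 0.376
gripper_force: 40.2
```

```bash
python3 w.py w4
```

```text
[0.5893 0.0405 0.4248] [1.7999e+02 9.0000e-02 7.6600e+00] 0.3763220895460449
brass [588.  61.] 2497 [ 0.7183 -0.1397  0.142 ] [ 0.7418 -0.2448  0.0069]
brass [358. 170.] 4330 [0.6151 0.0118 0.142 ] [0.6099 0.0018 0.0905]
brass [209. 191.] 441 [0.5836 0.125  0.142 ] [0.5692 0.1366 0.1011]
brass [401. 198.] 519 [ 0.5977 -0.0262  0.142 ] [ 0.5982 -0.0259  0.1434]
brass [461. 257.] 2579 [ 0.5526 -0.088   0.142 ] [ 0.521  -0.1249  0.0668]
brass [ 64. 268.] 1463 [0.4945 0.2519 0.142 ] [0.3982 0.3604 0.0063]
brass [394. 272.] 373 [ 0.5314 -0.0347  0.142 ] [ 0.5328 -0.0345  0.1432]
brass [317. 309.] 1750 [0.485  0.0256 0.142 ] [0.5891 0.0398 0.2816]
top [ 0.5981 -0.0257] 0.0173 0.1429
top [ 0.5314 -0.0329] 0.0173 0.1428
```

View pics/w4.png

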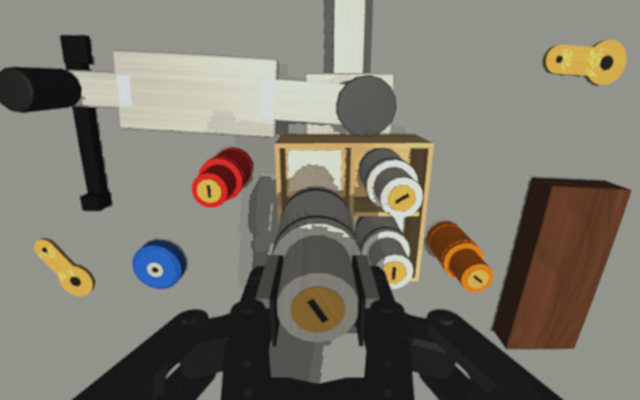

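The second barrel is held above the empty cell3 at (315,170), aligned to about 1 mm. The keeper is clear, with its hub at (366,105) and knob at (25,90). Lowering.

Emit:
{"name": "servo_tool", "arguments": {"series": [[0.1,0.001,0.003,-0.02,0],[0.1,0,0,-0.05,0],[0.1,0,0,-0.07,0],[0.1,0,0,-0.07,0],[0.1,0,0,-0.07,0],[0.1,0,0,-0.06,0],[0.1,0,0,-0.05,0],[0.1,0,0,-0.02,0],[0.1,0,0,-0.01,0],[0.1,0,0,0,0]]}}

```text
time_s: 13.95
eef_pos: [0.5898, 0.0418, 0.3]
orientation: [0.998, 0.067, 0.0, -0.0]
ft_force: [-0.6, 0.5, -3.4]
finger_gap: 0.378
gripper_force: 40.3
```

Emit:
{"name": "servo_tool", "arguments": {"series": [[0.1,0,0,-0.01,0],[0.1,0,0,-0.01,0],[0.1,0,0,-0.005,0],[0.1,0,0,-0.005,0],[0.1,0,0,0,0]]}}

```text
time_s: 14.45
eef_pos: [0.5897, 0.0419, 0.2904]
orientation: [0.998, 0.067, -0.0, -0.0]
ft_force: [0.0, 0.6, -2.4]
finger_gap: 0.383
gripper_force: 40.3
```

Emit:
{"name": "servo_tool", "arguments": {"series": [[0.1,0,0,-0.004,0],[0.1,0,0,-0.003,0],[0.1,0,0,-0.003,0],[0.1,0,0,-0.003,0],[0.1,0,0,0,0]]}}

```text
time_s: 14.95
eef_pos: [0.5897, 0.0419, 0.2868]
orientation: [0.998, 0.067, 0.0, -0.0]
ft_force: [-0.1, -0.7, -2.7]
finger_gap: 0.373
gripper_force: 40.5
```

Emit:
{"name": "servo_tool", "arguments": {"series": [[0.1,0,0,-0.003,0],[0.1,0,0,0,0]]}}

```text
time_s: 15.15
eef_pos: [0.5897, 0.0419, 0.2866]
orientation: [0.998, 0.067, 0.0, -0.0]
ft_force: [-1.8, 0.8, 2.3]
finger_gap: 0.377
gripper_force: 40.7
```

Seated. I'll release, lift, then move to the knob, turning about +86° so the fingers straddle it along its tangent.

Emit:
{"name": "servo_tool", "arguments": {"series": [[0.42,0,0,0,0],[0.48,0,0,0,0],[0.58,0,0,0,0],[0.62,0,0,0,0],[0.62,0,0,0.03,0],[0.62,0,0,0.06,0],[0.62,0,0,0.1,0],[0.62,0,0,0.12,0],[0.62,0,0,0.1,0],[0.62,0,0,0.06,0]]}}

```text
time_s: 16.15
eef_pos: [0.5893, 0.0419, 0.4313]
orientation: [0.998, 0.067, 0.002, 0.0]
ft_force: [-0.4, 0.4, 0.1]
finger_gap: 0.622
gripper_force: 0.0
```

Emit:
{"name": "servo_tool", "arguments": {"series": [[0.62,0.02,0.059,0,0.087],[0.62,0.02,0.059,0,0.087],[0.62,0.02,0.059,0,0.087],[0.62,0.02,0.059,0,0.087],[0.62,0.02,0.059,0,0.087],[0.62,0.02,0.059,0,0.087],[0.62,0.02,0.059,0,0.087],[0.62,0.02,0.059,0,0.087],[0.62,0.02,0.059,0,0.087],[0.62,0.02,0.059,0,0.087]]}}

```text
time_s: 17.15
eef_pos: [0.6498, 0.2196, 0.4277]
orientation: [0.729, 0.684, 0.0, 0.0]
ft_force: [0.3, -0.4, 0.0]
finger_gap: 0.627
gripper_force: 0.0
```

Emit:
{"name": "servo_tool", "arguments": {"series": [[0.62,0.004,0.004,0,0.087],[0.62,0,0,0,0],[0.62,0,0,0,0]]}}

```text
time_s: 17.45
eef_pos: [0.6508, 0.2199, 0.4273]
orientation: [0.684, 0.729, 0.0, 0.0]
ft_force: [0.2, 0.3, 0.8]
finger_gap: 0.621
gripper_force: 0.0
```

```bash
python3 w.py w5
python3 - <<'E'
from h import *
for n in('wrist','top'):
    im,d,c=snap(n);P=cloud(c,d)
    for lo,hi,nm in((.193,.21,'knob'),(.138,.149,'barrels'),(.151,.165,'bar')):
        m=((P[...,2]>lo)&(P[...,2]<hi)&(P[...,0]>.45)&(P[...,0]<.72)&(P[...,1]>-.1)&(P[...,1]<.26)).astype(np.uint8)
        k,l,t,ce=cv2.connectedComponentsWithStats(m)
        for i in range(1,k):
            if t[i,4]>40:
                Q=P[l==i];r=cv2.minAreaRect(Q[:,:2].astype(np.float32).copy());print(n,nm,t[i,4],np.round(r[0],4),np.round(r[1],4),round(r[2],1),np.median(Q[:,2]).round(4))
print(manip.get_state()['joints'].round(3))
E
```

```text
[0.6508 0.2199 0.4273] [179.98   0.    93.62] 0.6208617293870106
brass [84. 24.] 2294 [0.48   0.3368 0.142 ] [0.3918 0.3562 0.0064]
brass [229. 258.] 360 [0.5794 0.1602 0.142 ] [0.569  0.1375 0.1014]
brass [273. 278.] 65 [0.6173 0.1422 0.142 ] [0.6062 0.0796 0.043 ]
brass [196. 283.] 148 [0.55  0.133 0.142] [0.5142 0.0674 0.0444]
brass [274. 294.] 345 [0.6186 0.1265 0.142 ] [0.6112 0.0803 0.0733]
brass [184. 302.] 1218 [0.537  0.1116 0.142 ] [0.5121 0.0669 0.0825]
brass [279. 340.] 818 [0.6243 0.0757 0.142 ] [0.6208 0.0136 0.0947]
brass [178. 394.] 35 [ 0.5216 -0.0042  0.142 ] [ 0.5008 -0.0569  0.0984]
top [0.5975 0.0452] 0.0144 0.1425
wrist knob 1349 [0.6505 0.2225] [0.0249 0.0252] 64.3 0.2034
wrist barrels 192 [0.6013 0.0452] [0.0084 0.0294] 12.4 0.1427
wrist bar 203 [0.6498 0.2307] [0.0235 0.0078] 6.6 0.1579
wrist bar 7721 [0.6573 0.1174] [0.0522 0.1518] 3.7 0.1588
top barrels 134 [ 0.5979 -0.0266] [0.0301 0.0331] 89.3 0.1421
top barrels 139 [0.589  0.0422] [0.0311 0.0326] 0.1 0.1421
top barrels 144 [ 0.532  -0.0339] [0.0316 0.0324] 46.5 0.142
top barrels 141 [0.5207 0.0318] [0.0297 0.0323] 89.2 0.1418
top barrels 47 [ 0.4827 -0.0019] [0.0126 0.0377] 9.3 0.1452
top bar 1160 [0.6588 0.0935] [0.0533 0.1914] 3.3 0.1578
[ 0.276  0.344  0.901 -0.     1.896  0.212]
```

View pics/w5.png

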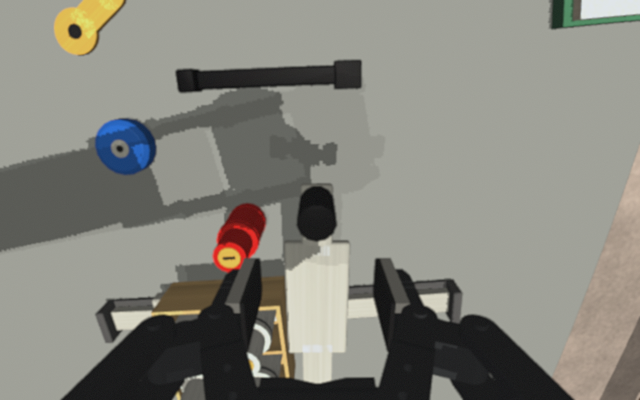

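The wrist view shows the knob at (317,215), between the open fingers and in line with the bar. All four barrels are seated, with tops at 0.142. Next I lower around the knob and cage it, then compute the arc.

Emit:
{"name": "servo_tool", "arguments": {"series": [[0.62,0,0.008,-0.05,0],[0.62,0,0,-0.08,0],[0.62,0,0,-0.08,0],[0.62,0,0,-0.05,0],[0.5,0,0,-0.023,0],[0.42,0,0,0,0],[0.42,0,0,0,0]]}}

```text
time_s: 18.3
eef_pos: [0.651, 0.2224, 0.3434]
orientation: [0.683, 0.73, 0.001, 0.0]
ft_force: [-0.7, -0.2, 0.5]
finger_gap: 0.422
gripper_force: 0.0
```

Run:
```python
import numpy as np
a=np.radians(np.linspace(93.8,187.8,21));p=.205*np.c_[np.cos(a),np.sin(a)]
print((np.diff(p,axis=0)/.3).round(3).tolist(), 94/20/90)
print(p[-1]+[.6641,.0177], p[10]+[.6641,.0177])
```

```text
[[-0.056, -0.006], [-0.055, -0.011], [-0.054, -0.015], [-0.053, -0.019], [-0.051, -0.024], [-0.049, -0.028], [-0.046, -0.032], [-0.044, -0.035], [-0.04, -0.039], [-0.037, -0.042], [-0.034, -0.045], [-0.03, -0.047], [-0.026, -0.05], [-0.022, -0.052], [-0.017, -0.053], [-0.013, -0.055], [-0.008, -0.055], [-0.004, -0.056], [0.001, -0.056], [0.005, -0.056]] 0.052222222222222225
[ 0.46099669 -0.01012169] [0.50523638 0.14726601]
```

Emit:
{"name": "servo_tool", "arguments": {"series": [[0.42,-0.056,-0.006,0,0.052],[0.42,-0.055,-0.011,0,0.052],[0.42,-0.054,-0.015,0,0.052],[0.42,-0.053,-0.019,0,0.052],[0.42,-0.051,-0.024,0,0.052],[0.42,-0.049,-0.028,0,0.052],[0.42,-0.046,-0.032,0,0.052],[0.42,-0.044,-0.035,0,0.052],[0.42,-0.04,-0.039,0,0.052],[0.42,-0.037,-0.042,0,0.052]]}}

```text
time_s: 19.3
eef_pos: [0.5049, 0.147, 0.3442]
orientation: [0.335, 0.942, 0.001, 0.002]
ft_force: [1.2, 0.7, 1.0]
finger_gap: 0.417
gripper_force: 0.4
```

Emit:
{"name": "servo_tool", "arguments": {"series": [[0.42,-0.034,-0.045,0,0.052],[0.42,-0.03,-0.047,0,0.052],[0.42,-0.026,-0.05,0,0.052],[0.42,-0.022,-0.052,0,0.052],[0.42,-0.017,-0.053,0,0.052]]}}

```text
time_s: 19.8
eef_pos: [0.4664, 0.0727, 0.3442]
orientation: [0.137, 0.991, 0.001, 0.002]
ft_force: [0.4, -0.4, -1.0]
finger_gap: 0.423
gripper_force: 0.4
```

Emit:
{"name": "servo_tool", "arguments": {"series": [[0.42,-0.013,-0.055,0,0.052],[0.42,-0.008,-0.055,0,0.052],[0.42,-0.004,-0.056,0,0.052],[0.42,0.001,-0.04,0,0.04],[0.42,0.001,-0.025,0,0.03],[0.42,0.002,-0.015,0,0.02],[0.42,0.002,-0.01,0,0.01],[0.42,0,0,0,0]]}}

```text
time_s: 20.6
eef_pos: [0.4611, -0.004, 0.3433]
orientation: [-0.061, 0.998, -0.0, 0.001]
ft_force: [0.9, -0.4, 0.6]
finger_gap: 0.42
gripper_force: 0.0
```

```bash
cat > k.py <<'E'
from h import *
s=manip.get_state();print(s['eef_pos'].round(4),s['ft_force'].round(1),R.from_quat(s['orientation']).as_euler('xyz',degrees=True).round(1))
for n in('wrist','scene','top'):
    im,d,c=snap(n);P=cloud(c,d)
    for lo,hi,nm in((.195,.21,'knob'),(.153,.163,'bar')):
        m=((P[...,2]>lo)&(P[...,2]<hi)&(P[...,0]>.43)&(P[...,0]<.66)&(abs(P[...,1])<.06)).astype(np.uint8)
        k,l,t,ce=cv2.connectedComponentsWithStats(m)
        for i in range(1,k):
            if t[i,4]>40:
                Q=P[l==i];r=cv2.minAreaRect(Q[:,:2].astype(np.float32).copy());print(n,nm,t[i,4],np.round(r[0],4),np.round(r[1],4),round(r[2],1),np.median(Q[:,2]).round(4))
    save('k_'+n,im)
E
python3 k.py
```

```text
[ 0.4611 -0.004   0.3433] [ 0.9 -0.4  0.6] [-1.80e+02  1.00e-01 -1.73e+02]
wrist knob 4303 [0.4593 0.0064] [0.0385 0.026 ] 88.2 0.2034
wrist knob 1080 [ 0.4625 -0.0243] [0.0231 0.0145] 41.1 0.2039
wrist bar 497 [ 0.4514 -0.0007] [0.0093 0.024 ] 5.6 0.1579
wrist bar 4783 [0.511  0.0045] [0.0706 0.052 ] 4.6 0.1588
scene knob 46 [0.4671 0.0076] [0.0117 0.0301] 15.1 0.2035
scene bar 878 [0.5624 0.0101] [0.1913 0.0543] 5.3 0.1584
top bar 605 [0.5996 0.0114] [0.1012 0.0518] 5.0 0.1577
```

The bar is at about 5°, and home is 7.8°. I'll push on gently until the stop.

Emit:
{"name": "servo_tool", "arguments": {"series": [[0.42,0.001,-0.01,0,0.008],[0.42,0.001,-0.01,0,0.008],[0.42,0,-0.007,0,0],[0.42,0,0,0,0]]}}

```text
time_s: 21.15
eef_pos: [0.4616, -0.0121, 0.3419]
orientation: [-0.074, 0.997, -0.0, -0.0]
ft_force: [0.8, 0.3, 0.8]
finger_gap: 0.419
gripper_force: 0.0
```

Emit:
{"name": "servo_tool", "arguments": {"series": [[0.42,0,-0.004,0,0],[0.42,0,-0.004,0,0],[0.42,0,0,0,0]]}}

```text
time_s: 21.45
eef_pos: [0.4616, -0.0144, 0.3419]
orientation: [-0.074, 0.997, -0.0, -0.0]
ft_force: [0.1, -0.4, -0.1]
finger_gap: 0.424
gripper_force: 0.0
```

Emit:
{"name": "servo_tool", "arguments": {"series": [[0.42,0,-0.004,0,0],[0.42,0,0,0,0]]}}

```text
time_s: 21.65
eef_pos: [0.4616, -0.0151, 0.3419]
orientation: [-0.074, 0.997, 0.001, 0.0]
ft_force: [-0.3, 3.0, -1.1]
finger_gap: 0.42
gripper_force: 1.8
```

Contact is starting (3 N). Pressing a little further to confirm the hard stop.

Emit:
{"name": "servo_tool", "arguments": {"series": [[0.42,0,-0.005,0,0],[0.42,0,-0.005,0,0],[0.42,0,0,0,0]]}}

```text
time_s: 21.95
eef_pos: [0.4616, -0.0163, 0.3418]
orientation: [-0.076, 0.997, 0.003, 0.0]
ft_force: [1.5, 15.3, -0.2]
finger_gap: 0.421
gripper_force: 7.4
```

```bash
python3 k.py
```

```text
[ 0.4616 -0.0163  0.3418] [ 1.5 15.3 -0.2] [ 1.796e+02  1.000e-01 -1.713e+02]
wrist knob 4284 [ 0.4596 -0.0041] [0.026  0.0384] 4.6 0.2034
wrist knob 1061 [ 0.4649 -0.0404] [0.0237 0.0141] 8.4 0.2041
wrist bar 510 [ 0.4522 -0.0118] [0.0097 0.0243] 12.2 0.1578
wrist bar 127 [ 0.4786 -0.025 ] [0.0022 0.0061] 12.1 0.1585
wrist bar 4230 [ 0.5194 -0.0025] [0.0501 0.0522] 7.5 0.1589
scene knob 48 [ 0.4682 -0.0035] [0.0109 0.0301] 16.0 0.2034
scene bar 887 [0.5614 0.004 ] [0.1928 0.0537] 8.2 0.1583
top bar 577 [0.5988 0.0081] [0.1141 0.0519] 8.7 0.1578
```

The lever is hard against the stop (15 N, bar at about 8°). Now I back off to the middle of the cage, open, lift and check.

Emit:
{"name": "servo_tool", "arguments": {"series": [[0.42,0,0.01,0,0],[0.45,0,0.01,0,0],[0.55,0,0,0,0],[0.55,0,0,0.03,0],[0.55,0,0,0.08,0],[0.55,0,0,0.1,0],[0.55,0,0,0.1,0],[0.55,-0.08,0,0.05,0],[0.55,-0.1,0,0,0],[0.55,0,0,0,0]]}}

```text
time_s: 23.1
eef_pos: [0.4055, -0.0126, 0.4526]
orientation: [-0.074, 0.997, -0.001, 0.002]
ft_force: [1.1, -0.4, 1.1]
finger_gap: 0.549
gripper_force: 0.0
```

```bash
python3 k.py; python3 w.py w6 | grep top
```

```text
[ 0.4055 -0.0126  0.4526] [ 1.1 -0.4  1.1] [-179.9    0.2 -171.5]
wrist knob 922 [ 0.46   -0.0105] [0.025  0.0248] 55.7 0.2036
wrist bar 178 [ 0.4523 -0.0115] [0.009  0.0239] 4.8 0.1578
wrist bar 4755 [0.5535 0.0019] [0.1182 0.0516] 7.7 0.1589
scene knob 72 [ 0.4607 -0.0099] [0.0238 0.0262] 55.5 0.2033
scene bar 890 [0.5549 0.0024] [0.2061 0.056 ] 9.4 0.1584
top bar 1120 [0.5738 0.0046] [0.1773 0.052 ] 7.9 0.1578
top [0.5212 0.0321] 0.0172 0.143
top [ 0.531  -0.0344] 0.0171 0.1431
top [ 0.5974 -0.0279] 0.0173 0.1432
top [0.5889 0.0419] 0.018 0.1431
```

View pics/w6.png

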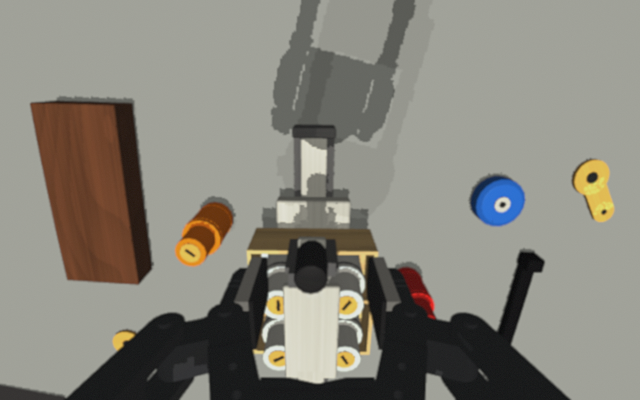

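View pics/k_scene.png

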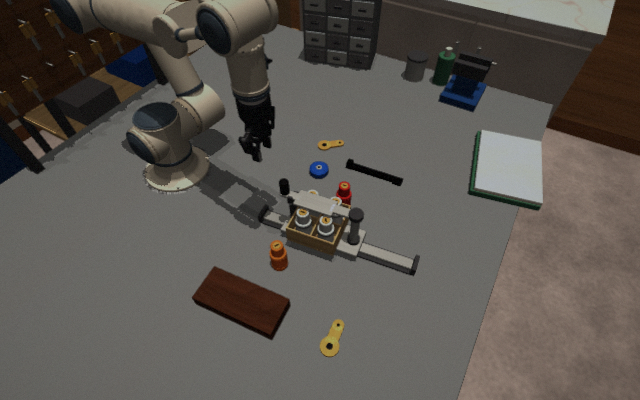

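The keeper lies across the crate at 7.7–7.9°, with the knob at (0.460, -0.010) as predicted for home. All four barrels are upright under it, and the gripper is clear. Handing in.

```bash
python3 -c "
from bench import manip
print(manip.job_done())"
```

```text
the job is handed in; nothing more can be done
None
```

Both riser barrels are seated upright in their own cells, the keeper is home against its stop in the notch, and the job is handed in; it took about 24 s of the allowed 64 s.

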